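# Snap the humidity plug into the ukulele before shipping

### The arm

A 6-joint arm with a two-finger parallel gripper is mounted at the origin on the work surface. World frame = base frame: x ahead of the robot, y to its left, z up, the work surface at z = 0. Lengths are in mm, angles in rad, forces in N, time in s.
With the tool pointing down it reaches from about 350 to 1000 mm from the base axis. Payload 7.1 kg.
Tool frame: the origin (TCP) lies at the very end of the fingers, on their centre line; the grasp point (between the pads) lies 19 mm behind it (bot.tcp_to_grasp is the distance from the TCP to the grasp point, in mm); z points along the fingers, y is the direction in which the jaws open and shut (so a half turn about z gives the same grasp; the last joint's range is limited). The gripper opens to 85 mm and grips with 20 to 120 N. Pads are 22 mm wide; open, the fingers measure 114 mm over their backs; the gripper's body (76 mm by 85 mm) begins 54 mm behind the grasp point. The pads swing forward as they close: fully open they stand 13 mm farther back than shut.
Start: joints at [-1.134, 0.423, 1.63, -0, 1.089, -0.019], TCP at [275.127, -561.168, 231.319] pointing down, gripper open.
Joint ranges: [-3, 3], [-0.9, 2.11], [0.09, 2.58], [-1.31, 4.45], [0.11, 2.69], [-2.54, 2.54]. Speed limits (rad/s): [2.39, 2.39, 3.01, 3.14, 3.14, 3.14].

### API

Orientations are given as a unit quaternion [w, x, y, z].
In Python, from workcell import bot gives the robot as it stands.
- The arm moves only by the tool servo_tool, never from a script. Its argument "motion" is text: rows parted by semicolons, each of 6 numbers parted by spaces: the shift along the tool's x, y, z in cm, then the turn, a rotation vector about the tool's x, y, z in units of 6 degrees (1.0 is 6 degrees). In form: x y z wx wy wz; .... A call has exactly 5 rows; each row shifts and turns the commanded pose from where the row before left it, along the tool's axes as they then stand; what a row does not reach is not made up. A row lasts 1/12 s, in which the tool goes at most 41.7 mm and 7.16 degrees, less where a joint would pass 70% of its speed; a pose out of reach is approached as far as the arm can. A call is refused whole if a number of a shift passes 4.17 or a number of a turn 1, either way. A call with a gripper value outside its range is refused whole. "claw" is the closure, from 0 (fully open) to 1 (shut), set as the call begins (left out, the last holds). The fingers move at their own pace and stop on an object; "grip_force" is the grip in N (left out, the last holds). Time passes only in rows, so rows that do not move let the fingers close, or fill a call up. It gives the time, the measured TCP pose, the force and the opening at its end, in the units of the state.
- bot.sense(): the state, without advancing time (a new reading comes with each control period).
- bot.read_camera(name): name is "side" or "top" or "wrist"; returns the picture (384x512x3 uint8, blue, green, red); there is no depth.
- bot.get_calibration(name): a dict with "vertical_fov" (degrees; the focal length in pixels is half the picture's height over the tangent of half this angle, whatever the lens; pixels are square), "cx", "cy" (the principal point, pixels), "k1" (the pictures are not rectified: a ray, as slopes to the right and down, at radius r is drawn at 1 + k1 r^2 times it, then the intrinsics apply), "rvec" (rotation vector, rad) and "tvec" (3), from world to camera coordinates, as OpenCV has them; the wrist camera has in their place "mount" (4x4, takes a point from camera to tool coordinates, whose origin is the TCP and whose axes are the flange's). Camera axes: x right, y down, z forward; pixel columns grow to the right and rows downward; lengths in mm; the calibration is good to about 2 mm. A picture is of the moment at which its call begins: read the wrist's pose just before it. get_calibration takes no time and is no camera call.
- bot.finish_job(): hands the job in, once; it reports no verdict.
The state is a dict: "clock": time; "joint_pos": joint angles; "dq": joint speeds; "joint_efforts": joint torques, N m; "position": TCP position; "tool_rot": TCP orientation; "ft_force": force on the tool from outside, world axes, zero at the start; "wrist_torque": the same for the moment, N m; "finger_gap": finger opening in mm.
Only numpy, scipy, OpenCV 4.12 (cv2) and the standard library are available. Lean on these libraries where they do the work, as an engineer would, in place of code of your own. Each camera call takes 0.05 s, during which the arm holds its last target.

### The job

Get the ukulele ready for shipping: open the blue fittings case by swinging its lid right back until it rests on its stop, take the black humidity plug by its orange knob out of the case, and press it down into the ukulele's sound hole until it snaps in and its flange sits flush on the brass ring all round. Do not let go at the end: finish while still pushing the plug down firmly with the fingers, with the lid left open, and leave the white cap and the other things on the bench where they are.

Things in the scene. Friction and masses are not known exactly. Their poses are not given: they have to be found in the camera images.
- case: blue fittings case, fixed, 160 (x) x 240 (y) x 85 mm high without lid, walls 6 mm; origin in the middle of its underside, z up; lid hinged along the rim of its +x side. A grey foam insert, its top 32 mm above the origin, has two round nests 52 mm wide at y = -55 and y = +55 mm (x = 0): one holds the humidity plug, the other the white cap
- lid (a joint): angle of the case's lid (rad): 0 shut, 1.7 fully open, resting on its stop, leaning slightly backwards. 160 x 240 x 8 mm, 0.14 to 0.24 kg, hinge nearly frictionless: the lid falls shut if let go below about 1.45 rad and falls open by itself beyond that
- lid_handle (a point): middle of the lid's pull, a round steel bar 11 mm thick, 100 mm long, along the case's y axis, 35 mm above the lid's top face and 10 mm in from its free front (-x) edge; the bar's centre lies 150 mm from the hinge line along the lid and 43 mm above the lid's underside. It turns about the hinge with the lid, axes too
- lid_hinge (a point): middle of the lid's hinge line, on the far (+x) rim of the case at the lid's underside, 85.5 mm above the bench; the hinge line runs along the case's y axis
- plug_knob (a point): grip point of the loose humidity plug, on its axis, 29 mm above the underside of the flange and 12 mm below the knob's top. The knob is an upright orange cylinder, 24 mm in diameter, 36 mm tall, on a black round flange 60 mm wide and 5 mm thick. The plug is round: its turn about its axis does not matter
- plug_flange (a point): middle of the underside of the plug's flange. Below it the black plug is 25 mm deep, 45 mm wide at most, tapers to 28 mm at its nose and has a groove near the flange for the catches
- hole (a point): middle of the ukulele's sound hole, level with the top of the brass ring (64 mm above the bench), z up. Four sprung balls in its wall catch the plug: it goes in freely until the flange is about 12 mm above the ring, then the push rises to some 7 to 12 N at about 8 mm, then suddenly drops as it snaps in; at home the flange's underside is at this point
- rim: brass ring round the sound hole, on which the flange bears: 66 mm outside, 53 mm inside, 4 mm high, origin in the middle of its underside. Below it the hole in the wood is 49 mm wide
- plug: the humidity plug as a whole, 55 to 100 g; origin in the middle of the underside of its flange, z along its axis towards the knob. At the start it stands upright in its nest in the case, the flange lying on the foam
- cap: white domed cap, 60 mm wide, 13 mm above the foam, in the other nest of the case; leave it there
- tape: bystander: roll of tape lying flat, 100 mm wide, 48 mm high; origin under its centre
- sander: bystander: cork sanding block 110 x 65 x 32 mm; origin under its centre
- glue: bystander: yellow glue bottle, 56 mm wide, 160 mm tall; origin under its centre
- jar: bystander: amber jar with a steel cap, 64 mm wide, 75 mm tall; origin under its centre
- driver_mid (a point): bystander: middle of a screwdriver lying on the bench
- brush_mid (a point): bystander: middle of a brush lying on the bench
- uke: ukulele lying on its back, fixed, without strings, body 280 x 200 x 60 mm, the sound hole 155 mm from its tail; the neck points away from the robot; origin under the middle of the sound hole, x along the neck

How it is judged:
By the outcome, as a careful person would: the job done as asked, in the order asked, and still so for the second after the job is handed in, while the arm keeps its last pose, push and grip.
It also fails if it takes over 64 s, if anything falls off the work surface, if the arm or the gripper's body presses on something with over 40 N, if the wrist force passes 120 N, or if a joint passes its speed limit or range.

## Working session

There is one attempt and no reset: what is moved stays moved. The work goes in short steps, Python scripts to look and compute and a tool call to move; the robot and the scene stay as the last step left them, time stands still between calls to the robot, and variables do not carry over. Pictures are saved under pics/ and viewed, and the job is handed in when it is done.

Besides the shell and the picture viewer there is one more tool, called as name(argument=value, ...), one argument or row to a line, values as JSON. servo_tool: Moves the arm, as the interface text tells. Its arguments: {"type":"object","properties":{"motion":{"type":"string"},"claw":{"type":"number"},"grip_force":{"type":"number"}},"required":["motion"]}

```bash
mkdir -p pics; ls; cat > h.py <<'E'
import numpy as np, cv2
from scipy.spatial.transform import Rotation as R
from workcell import bot
def pose():
    s=bot.sense(); q=s['tool_rot']; return np.array(s['position']),R.from_quat([q[1],q[2],q[3],q[0]])
def cam(n):
    c=bot.get_calibration(n); f=192/np.tan(np.radians(c['vertical_fov'])/2)
    if n=='wrist':
        p,r=pose(); M=np.array(c['mount']); T=np.eye(4);T[:3,:3]=r.as_matrix();T[:3,3]=p
        W=T@M; Rw,o=W[:3,:3],W[:3,3]
    else:
        Rc=R.from_rotvec(np.ravel(c['rvec'])).as_matrix(); Rw=Rc.T; o=-Rc.T@np.ravel(c['tvec'])
    return dict(f=f,cx=c['cx'],cy=c['cy'],k1=c['k1'],Rw=Rw,o=o)
def ray(c,u,v):
    d=np.array([(u-c['cx'])/c['f'],(v-c['cy'])/c['f']]); s=d.copy()
    for _ in range(30): s=d/(1+c['k1']*(s@s))
    w=c['Rw']@np.array([s[0],s[1],1]); return c['o'],w/np.linalg.norm(w)
def onz(c,u,v,z):
    o,d=ray(c,u,v); return o+d*(z-o[2])/d[2]
def proj(c,P):
    q=c['Rw'].T@(np.array(P)-c['o']); s=q[:2]/q[2]; s=s*(1+c['k1']*(s@s)); return s*c['f']+[c['cx'],c['cy']]
def tri(*cr):
    A=0;b=0
    for c,u,v in cr:
        o,d=ray(c,u,v);M=np.eye(3)-np.outer(d,d);A=A+M;b=b+M@o
    return np.linalg.solve(A,b)
E
python3 - <<'E'
from h import *
print(bot.sense())
for n in ['side','top','wrist']:
    c=cam(n); cv2.imwrite(f'pics/{n}0.png',bot.read_camera(n)); print(n,c)
E
```

```text
pics
{'clock': 0.0, 'joint_pos': array([-1.13398612e+00,  4.23859689e-01,  1.63067659e+00,  5.34516438e-06,
        1.08862469e+00, -1.90421594e-02]), 'dq': array([-0.00124796,  0.00072965, -0.00219853,  0.0023732 ,  0.00081808,
       -0.00010144]), 'joint_efforts': array([-1.68953160e-03, -5.57394862e+01, -2.81741184e+01, -1.30625494e-04,
        7.33687455e-03, -2.31200693e-05]), 'position': array([ 274.91152194, -560.68249699,  230.53920137]), 'tool_rot': array([-7.67600442e-04,  9.74137066e-01,  2.25956550e-01, -1.60293405e-04]), 'ft_force': array([-0.83164311, -0.62931807,  0.11234987]), 'wrist_torque': array([0.07451131, 0.03580181, 0.03230365]), 'finger_gap': 85.69294101287821}
side {'f': np.float64(357.7536786378635), 'cx': 256.90786908418244, 'cy': 190.79875906772628, 'k1': 0.008398244565479053, 'Rw': array([[-0.69357626, -0.56614951,  0.44545112],
       [-0.72037607,  0.54232326, -0.43236998],
       [ 0.00320755, -0.62077389, -0.7839831 ]]), 'o': array([  34.45055625,  574.56665889, 1071.87556859])}
top {'f': np.float64(410.9017482720676), 'cx': 253.17834498115496, 'cy': 188.8218328479096, 'k1': 0.01878227508089572, 'Rw': array([[ 0.00624039, -0.98901602,  0.14767655],
       [-0.99990664, -0.00437634,  0.01294412],
       [-0.01215566, -0.14774354, -0.988951  ]]), 'o': array([ 324.85563256,    9.82899385, 1815.32338214])}
wrist {'f': np.float64(297.2638699575211), 'cx': 251.96554203846205, 'cy': 192.3130013582666, 'k1': -0.014390455344286533, 'Rw': array([[ 4.39026358e-01, -8.57911274e-01, -2.66915912e-01],
       [-8.98474182e-01, -4.19192985e-01, -1.30466031e-01],
       [ 3.90010771e-05,  2.97095082e-01, -9.54847899e-01]]), 'o': array([ 343.83246495, -526.50932771,  372.80439055])}
```

View pics/top0.png

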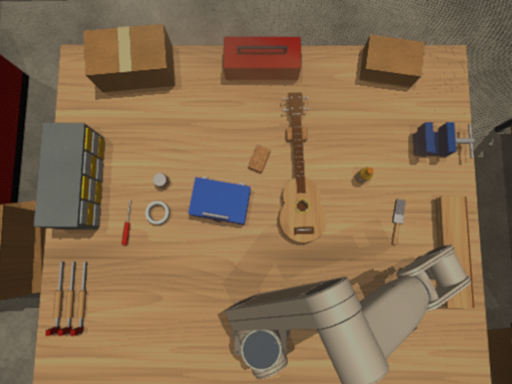

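View pics/side0.png

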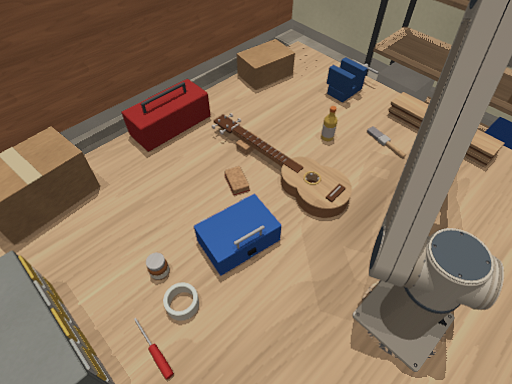

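View pics/wrist0.png

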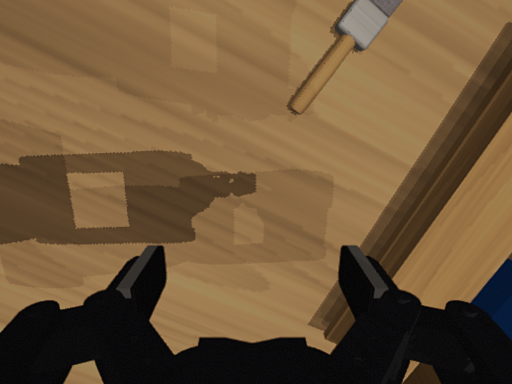

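Top view: blue case is at about (220,201) with its handle on the lower edge at (215,217). The uke hole is at about (303,206) and the sander at (259,158). Next I'll measure these.

```bash
cat > m.py <<'E'
from h import *
im=cv2.imread('pics/top0.png'); c=cam('top'); s=cv2.imread('pics/side0.png'); cs=cam('side')
hsv=cv2.cvtColor(im,cv2.COLOR_BGR2HSV)
m=cv2.inRange(hsv,(100,130,40),(130,255,255)); m[:,:180]=0;m[:,260:]=0
cn=max(cv2.findContours(m,0,1)[0],key=cv2.contourArea); print(cv2.contourArea(cn))
r=cv2.minAreaRect(cn); print(r); b=cv2.boxPoints(r)
for p in b: print(p,onz(c,*p,93.5).round(1))
ap=cv2.approxPolyDP(cn,3,True)[:,0]; print(ap.tolist())
for p in ap: print(onz(c,*map(float,p),93.5).round(1))
# crops
t=cv2.resize(im[150:250,170:340],None,fx=4.6,fy=4.6,interpolation=2); cv2.imwrite('pics/topc.png',t)
t=cv2.resize(s[150:280,180:360],None,fx=4.4,fy=4.4,interpolation=2); cv2.imwrite('pics/sidec.png',t)
E
python3 m.py
```

```text
1806.0
((219.0782470703125, 200.3386993408203), (55.925106048583984, 36.84014129638672), 9.92624568939209)
[188.35902 213.66284] [475.1 304.3  93.5]
[194.70955 177.37418] [630.2 281.8  93.5]
[249.79747 187.01456] [589.7  46.8  93.5]
[243.44695 223.30322] [435.9  72.2  93.5]
[[196, 178], [190, 213], [215, 212], [228, 215], [228, 220], [243, 222], [248, 187]]
[627.5 276.2  93.5]
[478.  297.5  93.5]
[482.7 192.3  93.5]
[470.3 137.4  93.5]
[449.4 137.1  93.5]
[441.3  74.1  93.5]
[589.7  54.4  93.5]
```

```bash
sleep 1
```

```text
(no output)
```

View pics/topc.png

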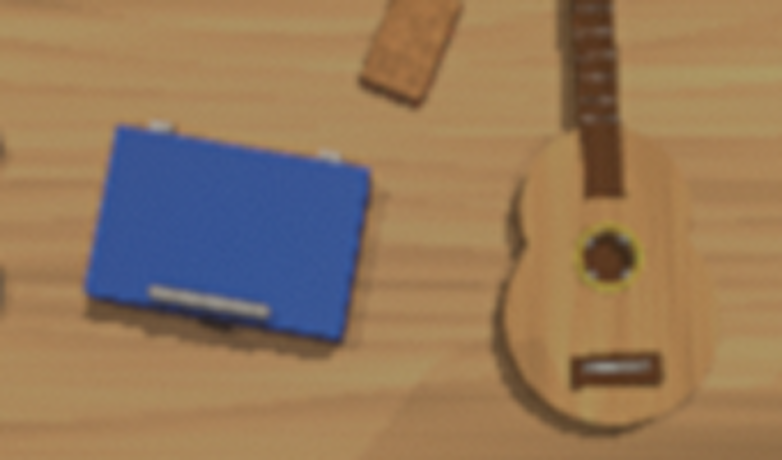

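View pics/sidec.png

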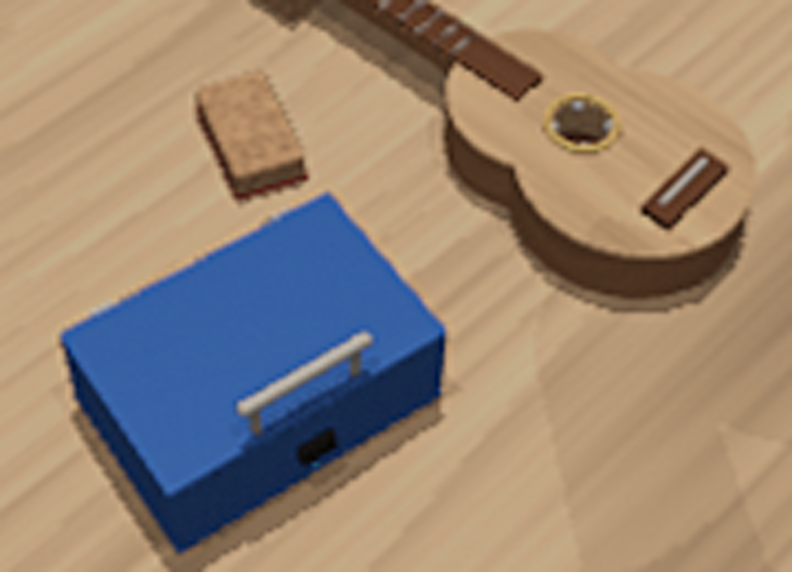

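```bash
cat > m2.py <<'E'
from h import *
c=cam('top'); cs=cam('side')
T=lambda p:((p[0]+.5)/4.6-.5+170,(p[1]+.5)/4.6-.5+150)
S=lambda p:((p[0]+.5)/4.4-.5+180,(p[1]+.5)/4.4-.5+150)
for n,t,s,z in [('FL',(88,297),(170,494),93.5),('FR',(342,341),(445,330),93.5),('BR',(371,168),(330,195),93.5),('BL',(118,125),(63,340),93.5),
  ('hL',(150,291),(242,410),128.5),('hR',(268,313),(369,340),128.5),('hole',(609,257),(582,123),64)]:
    print(n,onz(c,*T(t),z).round(1),onz(cs,*S(s),z).round(1),tri((c,*T(t)),(cs,*S(s))).round(1))
E
python3 m2.py
```

```text
FL [473.  302.6  93.5] [474.2 308.5  93.5] [475.4 305.3  86.6]
FR [434.1  70.   93.5] [436.   76.2  93.5] [436.6  71.6  86.8]
BR [593.5  44.8  93.5] [585.9  50.3  93.5] [594.3  44.2  80.8]
BL [632.8 279.5  93.5] [623.9 284.8  93.5] [634.5 281.   77.9]
hL [475.6 241.2 128.5] [472.9 241.5 128.5] [475.1 241.  125.6]
hR [456.5 135.2 128.5] [453.  139.  128.5] [456.8 135.6 120.8]
hole [ 515.3 -176.5   64. ] [ 511.3 -171.7   64. ] [ 515.7 -177.6   55.6]
```

```bash
cat > plan.py <<'E'
from h import *
def down(yaw_deg):
    # tool y at yaw_deg in world, z down
    a=np.radians(yaw_deg); y=np.array([np.cos(a),np.sin(a),0]); z=np.array([0,0,-1.]); x=np.cross(y,z)
    return R.from_matrix(np.c_[x,y,z])
def show(p0,r0,pts):
    """pts list of (p,rot) per row"""
    out=[]
    for p,r in pts:
        d=np.round(r0.inv().apply(np.array(p)-p0)/10,2); w=np.round((r0.inv()*r).as_rotvec()/np.radians(6),2)
        out.append(' '.join(f'{v:g}' for v in np.r_[d,w]))
        p0=p0+r0.apply(d*10); r0=r0*R.from_rotvec(w*np.radians(6))
    for i in range(0,len(out),5): print('; '.join(out[i:i+5]))
def line(p,r,n,p0=None,r0=None,smooth=True):
    if p0 is None: p0,r0=pose()
    rv=(r0.inv()*r).as_rotvec(); L=[]
    for i in range(1,n+1):
        s=i/n
        L.append((p0+(np.array(p)-p0)*s, r0*R.from_rotvec(rv*s)))
    show(p0,r0,L)
E
python3 - <<'E'
from plan import *
line([465,189,190],down(-9.5),20)
E
```

```text
2.5 -2.95 0.21 -0 -0 -0.45; 2.64 -2.82 0.2 -0 -0 -0.46; 2.78 -2.7 0.21 -0 -0 -0.45; 2.89 -2.56 0.21 -0 -0 -0.45; 3.02 -2.43 0.21 -0 -0 -0.46
3.12 -2.27 0.2 -0 -0 -0.45; 3.23 -2.13 0.21 -0 -0 -0.45; 3.33 -1.97 0.21 -0 -0 -0.46; 3.42 -1.81 0.21 -0 -0 -0.45; 3.5 -1.64 0.2 -0 -0 -0.45
3.57 -1.48 0.21 -0 -0 -0.46; 3.64 -1.3 0.21 -0.01 -0 -0.45; 3.7 -1.14 0.2 0 -0.01 -0.45; 3.75 -0.95 0.21 0 0 -0.45; 3.79 -0.78 0.2 0 0 -0.46
3.82 -0.6 0.2 0 0 -0.45; 3.84 -0.41 0.2 0 0 -0.45; 3.86 -0.24 0.2 0 0 -0.46; 3.87 -0.04 0.21 -0 0 -0.45; 3.87 0.13 0.2 -0 0 -0.45
```

servo_tool(
  motion="2.5 -2.95 0.1 0 0 -0.45; 2.64 -2.82 0.1 0 0 -0.46; 2.78 -2.7 0.1 0 0 -0.45; 2.89 -2.56 0.1 0 0 -0.45; 3.02 -2.43 0.1 0 0 -0.46",
  claw=0,
  grip_force=20,
)

```text
clock: 0.57
position: [322.5, -371.9, 226.0]
tool_rot: [-0.0, 0.94, 0.341, -0.0]
ft_force: [1.1, 0.7, -0.3]
finger_gap: 85.2
```

servo_tool(
  motion="3.12 -2.27 0.1 0 0 -0.45; 3.23 -2.13 0.1 0 0 -0.45; 3.33 -1.97 0.1 0 0 -0.46; 3.42 -1.81 0.1 0 0 -0.45; 3.5 -1.64 0.1 0 0 -0.45",
)

```text
clock: 0.98
position: [370.1, -184.5, 221.3]
tool_rot: [0.0, 0.893, 0.449, 0.0]
ft_force: [1.1, -0.1, 0.5]
finger_gap: 85.5
```

servo_tool(
  motion="3.57 -1.48 0.1 0 0 -0.46; 3.64 -1.3 0.1 0 0 -0.45; 3.7 -1.14 0.1 0 0 -0.45; 3.75 -0.95 0.1 0 0 -0.45; 3.79 -0.78 0.1 0 0 -0.46",
)

```text
clock: 1.4
position: [417.7, 3.1, 216.4]
tool_rot: [0.0, 0.834, 0.552, 0.0]
ft_force: [0.8, -0.6, -0.5]
finger_gap: 85.2
```

servo_tool(
  motion="3.82 -0.6 0.1 0 0 -0.45; 3.84 -0.41 0.1 0 0 -0.45; 3.86 -0.24 0.1 0 0 -0.46; 3.4 -0.04 0 0 0 -0.45; 2 0.13 0 0 0 -0.45",
)

```text
clock: 1.82
position: [460.5, 169.1, 213.3]
tool_rot: [-0.0, 0.762, 0.648, 0.0]
ft_force: [-0.5, -0.7, 0.2]
finger_gap: 85.2
```

```bash
python3 - <<'E'
from h import *
p,r=pose(); print(p,r.as_matrix().round(3)); im=bot.read_camera('wrist'); cv2.imwrite('pics/w1.png',im); cv2.imwrite('pics/t1.png',bot.read_camera('top'))
E
```

```text
[460.51314029 169.06719904 213.31465601] [[ 0.161  0.987  0.001]
 [ 0.987 -0.161  0.001]
 [ 0.001  0.    -1.   ]]
```

View pics/w1.png

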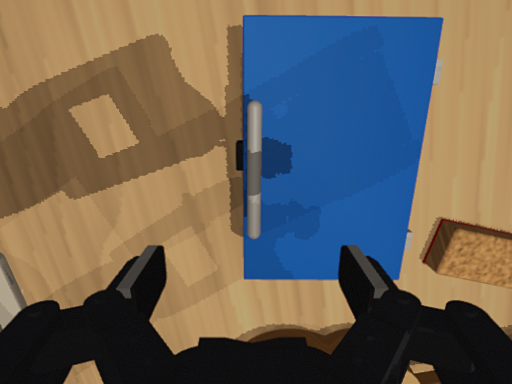

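The wrist view shows the bar from (255,104) to (253,236) and the lid corners at (244,15), (442,18), (401,279) and (244,278).

```bash
python3 - <<'E'
from plan import *
c=cam('wrist'); 
for n,u,v,z in [('hL',255,101,128.5),('hR',253,238,128.5),('hm',254,170,128.5),('FL',244,15,93.5),('BL',442,18,93.5),('BR',401,279,93.5),('FR',244,278,93.5)]: print(n,onz(c,u,v,z).round(1))
a,b=onz(c,255,101,128.5),onz(c,253,238,128.5); m=(a+b)/2;d=a-b; print(np.linalg.norm(d),m,np.degrees(np.arctan2(d[1],d[0]))-90)
E
```

```text
hL [476.  243.2 128.5]
hR [456.8 134.7 128.5]
hm [467.  192.3 128.5]
FL [478.1 308.1  93.5]
BL [632.  281.5  93.5]
BR [596.   47.5  93.5]
FR [438.   75.1  93.5]
110.13199916490707 [466.38342846 188.94176125 128.5       ] -10.031488512122934
```

```bash
python3 - <<'E'
from plan import *
line([466.5,189,111],down(-9.9),5)
E
```

```text
0.42 0.05 2.05 0 -0 0.02; 0.42 0.04 2.04 0 -0 0.02; 0.42 0.04 2.05 0 -0 0.02; 0.42 0.05 2.04 0.01 -0.01 0.03; 0.42 0.04 2.05 -0 0 0.02
```

servo_tool(
  motion="0.62 0.07 2.05 0 0 0.02; 0.62 0.07 2.05 0 0 0.02; 0.45 0.04 2.05 0 0 0.02; 0.4 0.05 2.05 0 0 0.03; 0 0 2.05 0 0 0.02",
)

```text
clock: 2.33
position: [465.7, 185.6, 110.0]
tool_rot: [0.0, 0.767, 0.641, 0.0]
ft_force: [-0.1, -0.6, 0.6]
finger_gap: 85.4
```

servo_tool(
  motion="0 0 0 0 0 0; 0 0 0 0 0 0; 0 0 0 0 0 0; 0 0 0 0 0 0; 0 0 0 0 0 0",
  claw=1,
  grip_force=20,
)

```text
clock: 2.75
position: [466.6, 186.1, 112.1]
tool_rot: [0.0, 0.767, 0.641, 0.001]
ft_force: [-0.1, -0.6, 0.1]
finger_gap: 25.4
```

servo_tool(
  motion="0 0 0 0 0 0; 0 0 0 0 0 0; 0 0 0 0 0 0; 0 0 0 0 0 0; 0 0 0 0 0 0",
)

```text
clock: 3.17
position: [464.9, 186.3, 111.8]
tool_rot: [-0.001, 0.767, 0.642, -0.0]
ft_force: [-6.4, 1.5, 9.2]
finger_gap: 9.9
```

```bash
python3 - <<'E'
import numpy as np
th=np.linspace(0,1.69,26); P=np.c_[150-150*np.cos(th)+43*np.sin(th),-(150*np.sin(th)+43*np.cos(th)-43)]/10
d=np.diff(np.round(P,2),axis=0)
for i in range(0,25,5): print('; '.join(f'0 {a:.2f} {b:.2f} 0 0 0' for a,b in d[i:i+5]), th[i+5])
from h import *
print(pose()[1].as_matrix().round(4))
E
```

```text
0 0.32 -1.00 0 0 0; 0 0.40 -0.98 0 0 0; 0 0.45 -0.95 0 0 0; 0 0.52 -0.92 0 0 0; 0 0.58 -0.88 0 0 0 0.33799999999999997
0 0.64 -0.84 0 0 0; 0 0.70 -0.79 0 0 0; 0 0.74 -0.75 0 0 0; 0 0.80 -0.69 0 0 0; 0 0.84 -0.64 0 0 0 0.6759999999999999
0 0.88 -0.58 0 0 0; 0 0.92 -0.52 0 0 0; 0 0.95 -0.45 0 0 0; 0 0.98 -0.39 0 0 0; 0 1.00 -0.33 0 0 0 1.0139999999999998
0 1.03 -0.25 0 0 0; 0 1.04 -0.19 0 0 0; 0 1.04 -0.11 0 0 0; 0 1.06 -0.04 0 0 0; 0 1.05 0.02 0 0 0 1.3519999999999999
0 1.05 0.10 0 0 0; 0 1.04 0.17 0 0 0; 0 1.03 0.24 0 0 0; 0 1.01 0.31 0 0 0; 0 0.98 0.38 0 0 0 1.69
[[ 1.769e-01  9.842e-01 -1.300e-03]
 [ 9.842e-01 -1.769e-01  4.000e-04]
 [ 1.000e-04 -1.400e-03 -1.000e+00]]
```

servo_tool(
  motion="0 0.22 -1 0 0 0; 0 0.35 -0.98 0 0 0; 0 0.42 -0.95 0 0 0; 0 0.52 -0.92 0 0 0; 0 0.58 -0.88 0 0 0",
)

```text
clock: 3.58
position: [486.3, 182.6, 159.5]
tool_rot: [-0.001, 0.767, 0.641, -0.0]
ft_force: [-3.9, 5.2, 0.9]
finger_gap: 10.4
```

servo_tool(
  motion="0 0.64 -0.84 0 0 0; 0 0.7 -0.79 0 0 0; 0 0.74 -0.75 0 0 0; 0 0.8 -0.69 0 0 0; 0 0.84 -0.64 0 0 0",
)

```text
clock: 4.0
position: [522.2, 176.4, 197.2]
tool_rot: [-0.001, 0.767, 0.641, -0.0]
ft_force: [-7.4, 6.1, 7.3]
finger_gap: 10.0
```

servo_tool(
  motion="0 0.88 -0.58 0 0 0; 0 0.92 -0.52 0 0 0; 0 0.95 -0.45 0 0 0; 0 0.98 -0.39 0 0 0; 0 1 -0.33 0 0 0",
)

```text
clock: 4.42
position: [570.6, 167.9, 219.9]
tool_rot: [-0.0, 0.767, 0.641, 0.001]
ft_force: [0.1, 4.3, -2.1]
finger_gap: 10.3
```

servo_tool(
  motion="0 1.03 -0.25 0 0 0; 0 1.04 -0.19 0 0 0; 0 1.04 -0.11 0 0 0; 0 1.06 -0.04 0 0 0; 0 1.05 0.02 0 0 0",
)

```text
clock: 4.83
position: [622.2, 158.5, 224.8]
tool_rot: [-0.0, 0.767, 0.642, 0.001]
ft_force: [0.2, 4.3, 2.3]
finger_gap: 9.9
```

```bash
python3 - <<'E'
from h import *
cv2.imwrite('pics/s2.png',cv2.resize(bot.read_camera('side')[100:300,150:400],None,fx=3,fy=3)); print(bot.sense()['ft_force'])
E
```

```text
[1.97164841 4.82984089 4.02409911]
```

View pics/s2.png

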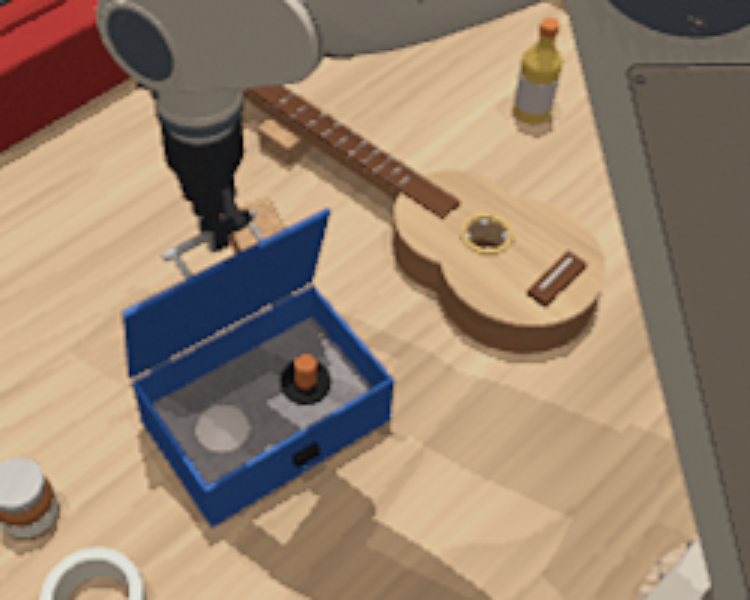

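The lid is well up at about 1.35 rad. The plug sits in the -y nest at (304,378) in the crop and the cap at (222,428). I'll carry on to the stop.

servo_tool(
  motion="0 1.05 0.1 0 0 0; 0 1.04 0.17 0 0 0; 0 1.03 0.24 0 0 0; 0 1.01 0.31 0 0 0; 0 0.9 0.36 0 0 0",
)

```text
clock: 5.3
position: [671.8, 149.6, 212.4]
tool_rot: [-0.0, 0.767, 0.642, 0.001]
ft_force: [0.3, 6.2, 0.9]
finger_gap: 10.3
```

servo_tool(
  motion="0 0.2 0.08 0 0 0; 0 0.1 0.05 0 0 0; 0 0 0 0 0 0; 0 0 0 0 0 0; 0 0 0 0 0 0",
)

```text
clock: 5.72
position: [673.6, 149.3, 211.5]
tool_rot: [-0.0, 0.767, 0.642, 0.0]
ft_force: [-3.1, 5.4, 5.6]
finger_gap: 9.5
```

servo_tool(
  motion="0 0 0 0 0 0; 0 0 0 0 0 0; 0 0 0 0 0 0; 0 0 0 0 0 0; 0 0 0 0 0 0",
  claw=0.7,
)

```text
clock: 6.13
position: [673.4, 148.3, 210.4]
tool_rot: [0.0, 0.767, 0.641, -0.0]
ft_force: [-0.3, 0.6, 0.3]
finger_gap: 25.8
```

servo_tool(
  motion="0 0 -0.5 0 0 0; 0 0 -1 0 0 0; 0 0 -1.5 0 0 0; 0 0 -1.5 0 0 0; 0 0 -1.5 0 0 0",
)

```text
clock: 6.55
position: [673.6, 148.7, 272.2]
tool_rot: [0.0, 0.767, 0.642, 0.0]
ft_force: [-0.7, 0.5, -0.0]
finger_gap: 25.3
```

```bash
python3 - <<'E'
from h import *
cv2.imwrite('pics/s3.png',cv2.resize(bot.read_camera('side')[100:300,150:400],None,fx=3,fy=3)); print(bot.sense()['ft_force'])
im=bot.read_camera('top');cv2.imwrite('pics/t3.png',im);cv2.imwrite('pics/t3c.png',cv2.resize(im[140:260,170:340],None,fx=4,fy=4))
E
```

```text
[0.93631055 0.9776476  3.30097989]
```

View pics/s3.png

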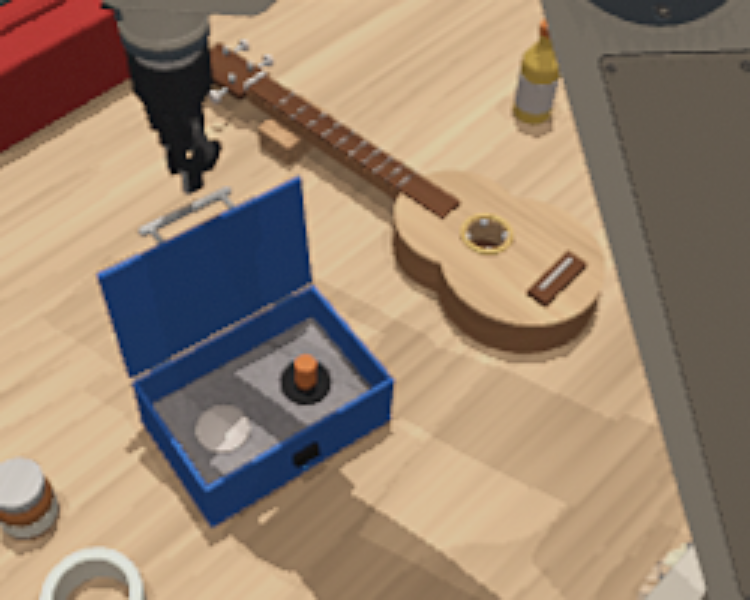

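View pics/t3c.png

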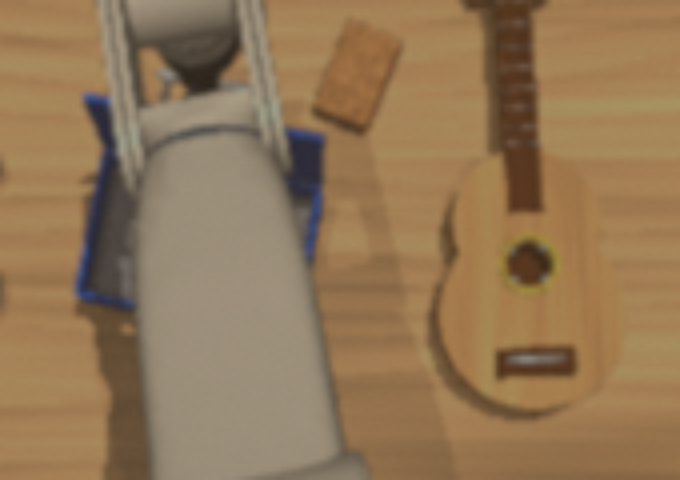

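The lid rests back on its stop and its blade leans away from the case. Next I go over the plug for a wrist view.

```bash
python3 - <<'E'
from plan import *
p0,r0=pose(); r=down(-9.9)
P=[(p0+[0,0,30])]
a=np.array([527,124,302.]);
L=[(p0+[0,0,15],r0),(p0+[0,0,30],r0)]
b=L[-1][0]
for i in range(1,6): L.append((b+(a-b)*i/5,r))
for z in (275,240,205): L.append((np.array([527,124,z]),r))
show(p0,r0,L)
E
```

```text
0 0.01 -1.5 0 0 0; 0.01 0.01 -1.5 0 0 0; -1.02 -2.83 0.03 0.06 -0.02 -0.05; -1 -2.83 0.06 -0 -0 0; -1.01 -2.84 0.05 -0 -0 0
-1 -2.83 0.05 -0 -0 0; -1 -2.84 0.05 -0 -0 0; -0 0.01 2.7 -0 -0 0; -0 -0 3.5 -0 -0 0; -0 -0 3.5 -0 -0 0
```

servo_tool(
  motion="0 0 -1.5 0 0 0; 0 0 -1.5 0 0 0; -1.02 -2.83 0 0.06 -0.02 -0.05; -1 -2.83 0 0 0 0; -1.01 -2.84 0 0 0 0",
)

```text
clock: 7.07
position: [583.3, 133.4, 300.3]
tool_rot: [-0.002, 0.765, 0.644, -0.003]
ft_force: [-0.4, 0.5, 0.2]
finger_gap: 25.9
```

servo_tool(
  motion="-1 -2.83 0 0 0 0; -1 -2.84 0 0 0 0; 0 0 2.7 0 0 0; 0 0 3.5 0 0 0; 0 0 3.5 0 0 0",
)

```text
clock: 7.48
position: [524.7, 123.6, 204.5]
tool_rot: [-0.001, 0.765, 0.644, -0.001]
ft_force: [0.8, -0.2, 0.4]
finger_gap: 25.6
```

servo_tool(
  motion="0 0 1 0 0 0; 0 0 0 0 0 0; 0 0 0 0 0 0; 0 0 0 0 0 0; 0 0 0 0 0 0",
  claw=0.2,
)

```text
clock: 7.9
position: [525.8, 123.9, 196.2]
tool_rot: [-0.001, 0.765, 0.644, -0.001]
ft_force: [0.5, 0.3, 0.2]
finger_gap: 68.0
```

```bash
python3 - <<'E'
from h import *
p,r=pose(); print(p,r.as_matrix().round(4)); im=bot.read_camera('wrist'); cv2.imwrite('pics/w4.png',im)
np.savez('w4.npz',**cam('wrist'))
E
```

```text
[525.82928521 123.85509183 196.21409454] [[ 1.716e-01  9.852e-01 -3.200e-03]
 [ 9.852e-01 -1.716e-01 -3.000e-04]
 [-8.000e-04 -3.200e-03 -1.000e+00]]
```

View pics/w4.png

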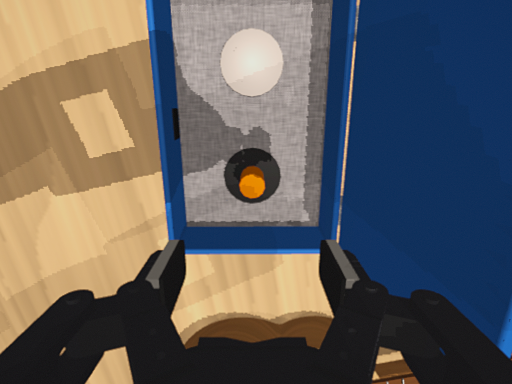

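The plug flange is centred at about (252,176), the knob top at about (252,186) and the cap at (252,62). I'll fit these properly.

```bash
python3 - <<'E'
from h import *
im=cv2.imread('pics/w4.png'); c=dict(np.load('w4.npz'))
hsv=cv2.cvtColor(im,cv2.COLOR_BGR2HSV)
o=cv2.inRange(hsv,(5,150,100),(25,255,255)); o[:140]=0;o[210:]=0;o[:,:215]=0;o[:,290:]=0
print('orange bbox',cv2.boundingRect(o), 'bright'); 
b=cv2.inRange(hsv,(5,150,215),(25,255,255))&o; print(cv2.boundingRect(b))
k=cv2.inRange(hsv,(0,0,0),(180,255,50)); k[:140]=0;k[208:]=0;k[:,:215]=0;k[:,290:]=0
k|=o
cn=max(cv2.findContours(k,0,1)[0],key=cv2.contourArea); e=cv2.fitEllipse(cn); print(e,cv2.boundingRect(cn))
print('flange',onz(c,*e[0],36).round(1))
cb=max(cv2.findContours(b,0,1)[0],key=cv2.contourArea); eb=cv2.fitEllipse(cb);print(eb,onz(c,*eb[0],73).round(1))
x,y,w,h=cv2.boundingRect(o)
# knob top front edge = bottom of orange; 
print('top by front edge',onz(c,x+w/2-.5,y+h-.5,73), [onz(c,x-.5,185,73),onz(c,x+w-.5,185,73)])
cv2.imwrite('pics/w4c.png',cv2.resize(im[140:215,210:300],None,fx=8,fy=8,interpolation=0))
E
```

```text
orange bbox (239, 166, 27, 33) bright
(240, 175, 24, 22)
((249.3612518310547, 175.66587829589844), (48.63582229614258, 54.355995178222656), 165.0059814453125) (225, 148, 53, 55)
flange [523.2 124.9  36. ]
((251.7325897216797, 185.7303924560547), (20.887998580932617, 23.521806716918945), 103.96870422363281) [525.7 124.2  73. ]
top by front edge [523.782181   111.86218216  73.        ] [array([513.72758951, 127.03039175,  73.        ]), array([538.40127976, 122.71789699,  73.        ])]
```

View pics/w4c.png

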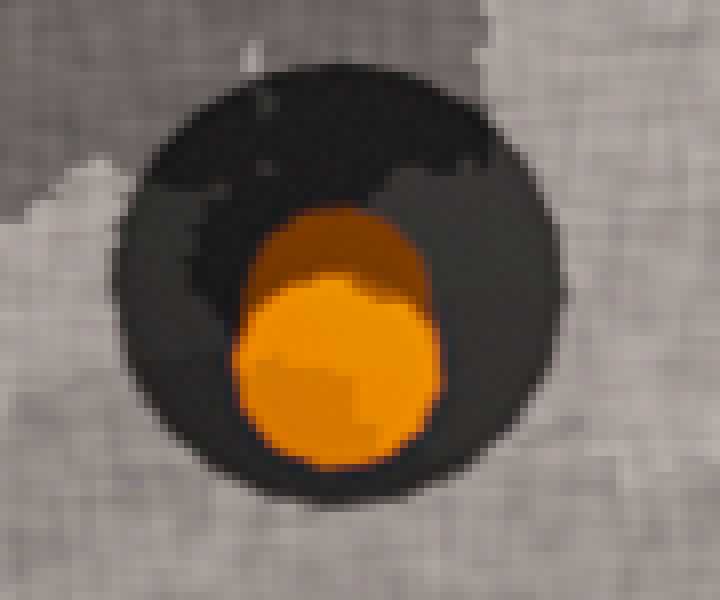

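servo_tool(
  motion="0 0 3.4 -0.02 0.02 0; 0 0 3.4 -0.01 0 0; 0 0 3.4 0 0 0; 0 0 2.8 0 0 0; 0 0 1.8 0 0 0",
)

```text
clock: 8.37
position: [523.4, 123.5, 44.8]
tool_rot: [-0.001, 0.765, 0.644, -0.001]
ft_force: [-0.1, -0.7, 0.2]
finger_gap: 68.1
```

servo_tool(
  motion="0 0 0.5 0 0 0; 0 0 0 0 0 0; 0 0 0 0 0 0; 0 0 0 0 0 0; 0 0 0 0 0 0",
)

```text
clock: 8.78
position: [525.1, 123.9, 43.0]
tool_rot: [-0.0, 0.765, 0.644, 0.0]
ft_force: [0.9, 0.2, 0.6]
finger_gap: 68.3
```

servo_tool(
  motion="0 0.08 0 0 0 0; 0 0 0 0 0 0; 0 0 0 0 0 0; 0 0 0 0 0 0; 0 0 0 0 0 0",
  claw=1,
  grip_force=60,
)

```text
clock: 9.2
position: [524.8, 123.5, 41.9]
tool_rot: [-0.001, 0.765, 0.644, -0.001]
ft_force: [-1.4, -0.4, 7.2]
finger_gap: 21.3
```

servo_tool(
  motion="0 0 0 0 0 0; 0 0 0 0 0 0; 0 0 0 0 0 0; 0 0 0 0 0 0; 0 0 0 0 0 0",
)

```text
clock: 9.62
position: [524.8, 123.5, 41.9]
tool_rot: [-0.001, 0.765, 0.644, -0.001]
ft_force: [-1.0, -0.4, 5.6]
finger_gap: 21.4
```

servo_tool(
  motion="0 0 -1.5 0 0 0; 0 0 -2.5 0 0 0; 0 0 -3 0 0 0; 0 0 -3 0 0 0; 0 0 -3 0 0 0",
)

```text
clock: 10.03
position: [524.4, 123.3, 172.4]
tool_rot: [-0.001, 0.765, 0.644, -0.001]
ft_force: [0.8, 0.2, -1.6]
finger_gap: 21.4
```

```bash
python3 - <<'E'
from plan import *
line([505,-250,172],down(-9.9),12)
im=bot.read_camera('wrist'); cv2.imwrite('pics/w5.png',im)
E
```

```text
-3.09 0.37 0 -0 0 0; -3.09 0.38 0.01 -0.01 0 0; -3.1 0.37 -0 0 0 0; -3.09 0.38 0 -0 0 0; -3.09 0.37 0 -0.01 0 0
-3.09 0.38 0.01 0 0 0; -3.09 0.37 0 -0 0 0; -3.1 0.38 0 -0.01 0 0; -3.09 0.37 0.01 0 0 0; -3.09 0.38 0 -0 0 0
-3.09 0.37 0.01 -0.01 0 0; -3.09 0.37 -0 0 0 0
```

View pics/w5.png

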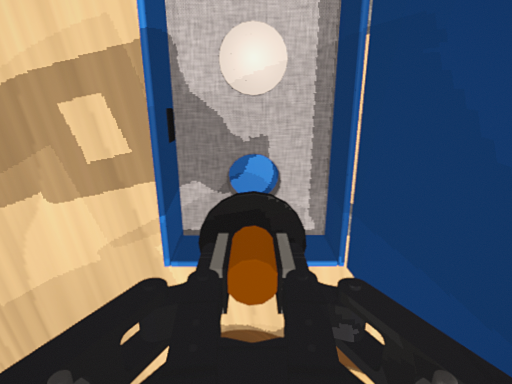

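The plug is held between the pads, the empty nest (blue floor) shows at (253,175), and the cap is in place. Next I move past the hole to view it.

servo_tool(
  motion="-2.5 0.37 0 0 0 0; -3.4 0.38 0 0 0 0; -3.4 0.37 0 0 0 0; -3.4 0.38 0 0 0 0; -3.4 0.37 0 0 0 0",
)

```text
clock: 10.5
position: [515.2, -39.8, 171.1]
tool_rot: [-0.001, 0.765, 0.644, -0.001]
ft_force: [0.7, -0.2, -0.9]
finger_gap: 21.9
```

servo_tool(
  motion="-3.4 0.38 0 0 0 0; -3.4 0.37 0 0 0 0; -3.4 0.38 0 0 0 0; -3.4 0.37 0 0 0 0; -3 0.38 0 0 0 0",
)

```text
clock: 10.92
position: [505.1, -207.2, 171.0]
tool_rot: [-0.001, 0.766, 0.643, -0.001]
ft_force: [0.6, 0.4, -0.7]
finger_gap: 21.3
```

servo_tool(
  motion="-2.4 0.37 0 0 0 0; -1.4 0.37 0 0 0 0; 0 0 0 0 0 0; 0 0 0 0 0 0; 0 0 0 0 0 0",
)

```text
clock: 11.33
position: [506.3, -242.8, 170.8]
tool_rot: [-0.002, 0.765, 0.644, -0.001]
ft_force: [0.6, 0.7, -2.1]
finger_gap: 21.4
```

```bash
python3 - <<'E'
from h import *
p,r=pose(); print(p,r.as_matrix().round(4)); im=bot.read_camera('wrist'); cv2.imwrite('pics/w6.png',im)
np.savez('w6.npz',**cam('wrist'))
E
```

```text
[ 506.32225585 -242.77616459  170.84332419] [[ 1.713e-01  9.852e-01 -3.900e-03]
 [ 9.852e-01 -1.713e-01  1.400e-03]
 [ 7.000e-04 -4.100e-03 -1.000e+00]]
```

View pics/w6.png

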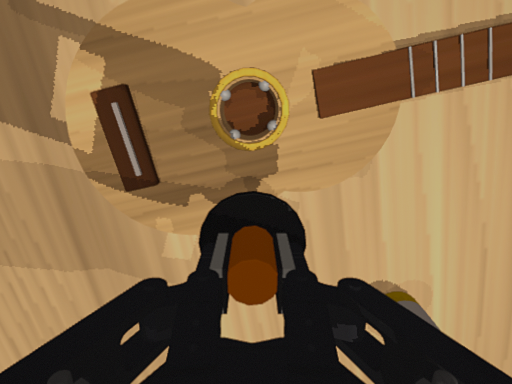

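The brass ring is at about (250,109), with the held plug's flange arc at about (252,192) at its top. I'll fit circles by casting contour points to their planes.

```bash
cat > fit.py <<'E'
from h import *
from scipy.optimize import least_squares
def circ(P,r=None):
    P=np.array(P)[:,:2]; m=P.mean(0)
    f=lambda q:np.hypot(*(P-q[:2]).T)-(q[2] if r is None else r)
    s=least_squares(f,[*m,30] if r is None else m,loss='soft_l1'); return s.x.round(2),np.abs(f(s.x)).mean().round(2)
def ring(im,c,box):
    x0,y0,x1,y1=box
    hsv=cv2.cvtColor(im,cv2.COLOR_BGR2HSV); m=cv2.inRange(hsv,(22,120,90),(35,255,255)); z=np.zeros_like(m); z[y0:y1,x0:x1]=m[y0:y1,x0:x1]
    cn=np.vstack(cv2.findContours(z,0,1)[0]); h=cv2.convexHull(cn)[:,0].astype(float); print(cv2.boundingRect(z),len(h))
    P=[onz(c,*p,64) for p in h]; return circ(P),circ(P,33)
E
python3 - <<'E'
from fit import *
im=cv2.imread('pics/w6.png'); c=dict(np.load('w6.npz'))
print(ring(im,c,(200,55,300,160)))
# flange arc: topmost dark per column
g=im.max(2); pts=[]
for u in range(215,292,3):
    col=g[150:240,u]; v=np.argmax(col<45)+150; pts.append((u,v-.5))
print(pts[::4])
zt=170.84-6
P=[onz(c,*p,zt) for p in pts]; print('flange',circ(P),circ(P,30))
hsv=cv2.cvtColor(im,cv2.COLOR_BGR2HSV); o=cv2.inRange(hsv,(5,150,60),(25,255,255)); o[:215]=0;o[310:]=0;o[:,:225]=0;o[:,282:]=0
print(cv2.boundingRect(o))
cv2.imwrite('pics/w6c.png',cv2.resize(im[180:310,190:320],None,fx=4.5,fy=4.5,interpolation=0))
E
```

```text
(212, 69, 77, 80) 27
((array([ 516.81, -174.04,   31.11]), np.float64(0.41)), (array([ 514.91, -174.3 ]), np.float64(1.51)))
[(215, np.float64(205.5)), (227, np.float64(197.5)), (239, np.float64(192.5)), (251, np.float64(191.5)), (263, np.float64(192.5)), (275, np.float64(196.5)), (287, np.float64(203.5))]
flange (array([ 507.32, -239.9 ,   28.44]), np.float64(0.13)) (array([ 517.22, -185.78]), np.float64(3.61))
(227, 226, 51, 79)
```

View pics/w6c.png

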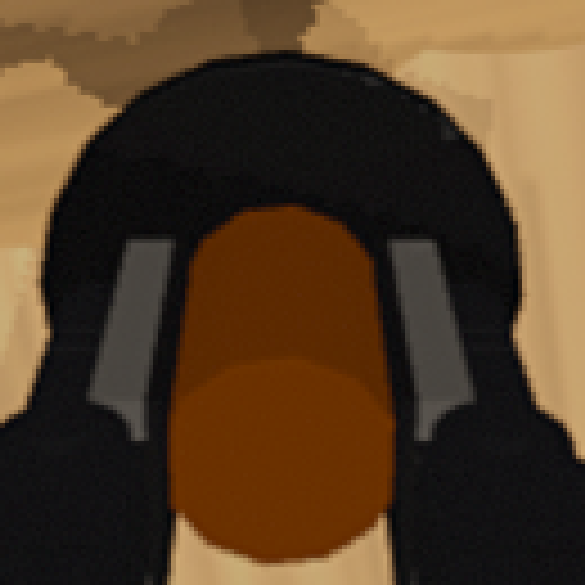

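```bash
python3 - <<'E'
from fit import *
im=cv2.imread('pics/w6.png'); c=dict(np.load('w6.npz'))
tx=np.array([.171,.985,0])
for e in [(252.2,304.4)]:
    print('knob top c',onz(c,*e,200.8)+12*tx)
print('flange by top pt', onz(c,252,191.3,164.8)-30*tx)
print('flange LR', (onz(c,199.0,243,164.8)+onz(c,305.2,243,164.8))/2, onz(c,199,243,164.8)-onz(c,305.2,243,164.8))
# ring by radial profile: yellow mask boundaries outer & inner
hsv=cv2.cvtColor(im,cv2.COLOR_BGR2HSV); m=cv2.inRange(hsv,(20,140,60),(36,255,255))
cv2.imwrite('pics/m6.png',cv2.resize(np.hstack([im[60:160,200:300],cv2.merge([m]*3)[60:160,200:300]]),None,fx=4,fy=4,interpolation=0))
E
```

```text
knob top c [ 507.29759012 -241.60713425  200.8       ]
flange by top pt [ 507.15679924 -241.45057523  164.8       ]
flange LR [ 507.18540471 -241.35329608  164.8       ] [-5.78243739e+01  9.99401972e+00  2.84217094e-14]
```

View pics/m6.png

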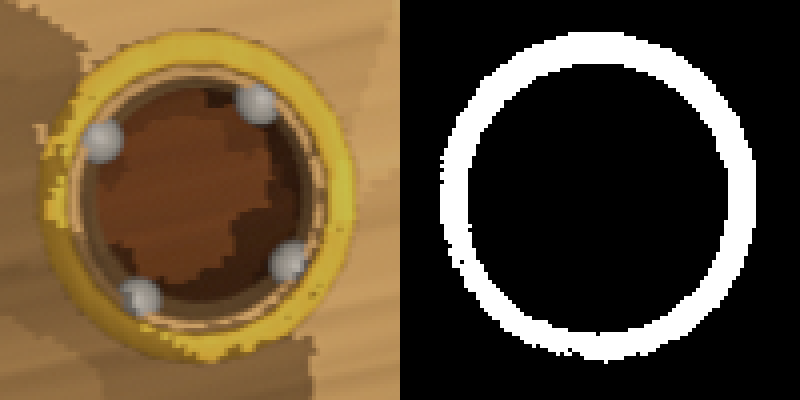

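```bash
python3 - <<'E'
from fit import *
im=cv2.imread('pics/w6.png'); c=dict(np.load('w6.npz'))
hsv=cv2.cvtColor(im,cv2.COLOR_BGR2HSV); m=cv2.inRange(hsv,(20,140,60),(36,255,255)); z=np.zeros_like(m); z[62:156,205:295]=m[62:156,205:295]
cs,h=cv2.findContours(z,cv2.RETR_CCOMP,1); cs=sorted(cs,key=cv2.contourArea)[-2:]
for k in cs:
    P=[onz(c,*p,64) for p in cv2.convexHull(k)[:,0].astype(float)]; print(cv2.contourArea(k),circ(P))
for v in ('top','side'):
    print(v)
E
```

```text
3569.5 (array([ 515.8 , -174.48,   27.15]), np.float64(0.1))
4990.5 (array([ 516.06, -174.33,   32.1 ]), np.float64(0.12))
top
side
```

```bash
python3 - <<'E'
from plan import *
p,r=pose()
line([p[0]+8.7,p[1]+67.1,125],down(-9.9),5)
E
```

```text
1.35 -0.05 0.92 -0.01 -0 0; 1.35 -0.06 0.92 -0.01 -0 0.01; 1.35 -0.06 0.92 -0 -0 -0; 1.36 -0.05 0.92 -0.01 -0 0; 1.35 -0.06 0.92 -0.01 -0.01 0
```

servo_tool(
  motion="1.35 -0.05 0.9 -0.01 0 0; 1.9 -0.08 0.9 -0.01 0 0; 1.9 -0.08 0.9 0 0 0; 1.2 -0.05 0.9 -0.01 -0.01 0; 0.4 -0.02 0.9 -0.01 0 0",
)

```text
clock: 11.8
position: [515.2, -174.0, 125.3]
tool_rot: [0.0, 0.764, 0.645, -0.0]
ft_force: [-0.0, 0.1, -0.2]
finger_gap: 21.5
```

servo_tool(
  motion="0 0 0.5 0 0 0; 0 0 0.3 0 0 0; 0 0 0 0 0 0; 0 0 0 0 0 0; 0 0 0 0 0 0",
)

```text
clock: 12.22
position: [515.6, -177.7, 118.5]
tool_rot: [0.001, 0.766, 0.643, 0.0]
ft_force: [-0.1, -0.3, -0.6]
finger_gap: 21.4
```

```bash
python3 - <<'E'
from h import *
p,r=pose(); print(p,r.as_matrix()[:,2].round(4)); im=bot.read_camera('wrist'); cv2.imwrite('pics/w7.png',im)
np.savez('w7.npz',**cam('wrist'))
s=bot.read_camera('side'); cv2.imwrite('pics/s7.png',s); cv2.imwrite('pics/s7c.png',cv2.resize(s[120:240,260:380],None,fx=5,fy=5,interpolation=2))
E
```

```text
[ 515.58225283 -177.67868627  118.49593627] [ 0.0015 -0.0015 -1.    ]
```

View pics/w7.png

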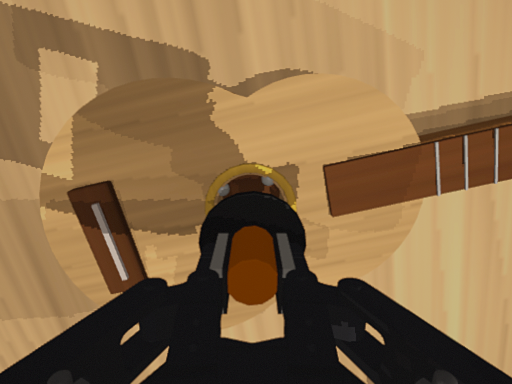

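View pics/s7c.png

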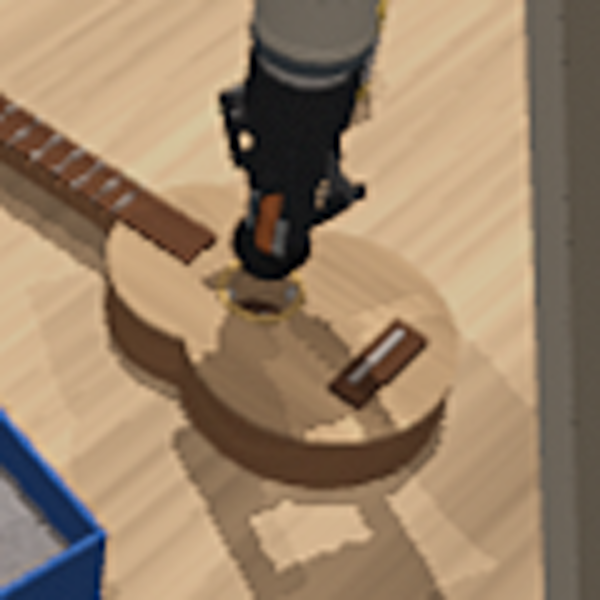

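```bash
cat > ringplug.py <<'E'
from fit import *
import sys
def run(k,zt,vmax,box=(195,150,305)):
    im=cv2.imread(f'pics/w{k}.png'); c=dict(np.load(f'w{k}.npz'))
    hsv=cv2.cvtColor(im,cv2.COLOR_BGR2HSV); m=cv2.inRange(hsv,(20,140,60),(36,255,255)); g=im.max(2)
    out=[]
    for u in range(box[0],box[2]):
        v=np.where(m[box[1]:vmax,u]>0)[0]
        if len(v): out.append((u,v[0]+box[1]-.5))
    out=np.array(out,float); 
    def fixed(P,r,init):
        P=np.array(P)[:,:2]; s=least_squares(lambda q:np.hypot(*(P-q).T)-r,init,loss='soft_l1'); return s.x.round(2),np.abs(s.fun).mean().round(2)
    P=[onz(c,*p,64) for p in out]; print('ring r33',fixed(P,33,[515,-175]),circ(P))
    pts=[]
    for u in range(215,292,3):
        col=g[150:250,u]; pts.append((u,np.argmax(col<45)+150-.5))
    P=[onz(c,*p,zt) for p in pts]; print('flange r30',fixed(P,30,[515,-175]),circ(P))
E
python3 - <<'E'
from ringplug import *
run(7,118.5-6,215)
E
```

```text
ring r33 (array([ 515.56, -175.04]), np.float64(0.36)) (array([ 515.89, -173.49,   31.63]), np.float64(0.18))
flange r30 (array([ 515.97, -176.16]), np.float64(0.82)) (array([ 516.74, -172.59,   26.68]), np.float64(0.71))
```

servo_tool(
  motion="0.16 -0.07 0 0 0 0; 0 0 0.7 0 0 0; 0 0 0.7 0 0 0; 0 0 0.7 0 0 0; 0 0 0.3 0 0 0",
)

```text
clock: 12.73
position: [514.1, -175.0, 92.7]
tool_rot: [-0.0, 0.765, 0.644, -0.001]
ft_force: [-0.6, 0.4, -0.8]
finger_gap: 21.5
```

servo_tool(
  motion="0 0 0.4 0 0 0; 0 0 0 0 0 0; 0 0 0 0 0 0; 0 0 0 0 0 0; 0 0 0 0 0 0",
  grip_force=100,
)

```text
clock: 13.15
position: [515.2, -175.3, 90.4]
tool_rot: [0.001, 0.765, 0.644, 0.0]
ft_force: [-0.8, -0.0, -1.3]
finger_gap: 20.3
```

```bash
python3 - <<'E'
from ringplug import *
p,r=pose(); print(p,r.as_matrix()[:,2].round(4),bot.sense()['ft_force'],bot.sense()['wrist_torque']); im=bot.read_camera('wrist'); cv2.imwrite('pics/w8.png',im)
np.savez('w8.npz',**cam('wrist'))
run(8,p[2]-6,225)
E
```

```text
[ 515.16796061 -175.32697428   90.41178599] [ 0.0013 -0.0013 -1.    ] [-0.82039607 -0.01673507 -1.25173935] [-0.01811437 -0.03082412  0.0015051 ]
ring r33 (array([ 515.57, -174.83]), np.float64(0.3)) (array([ 515.84, -173.25,   31.63]), np.float64(0.17))
flange r30 (array([ 515.82, -174.03]), np.float64(0.26)) (array([ 516.35, -171.29,   27.44]), np.float64(0.15))
```

View pics/w8.png

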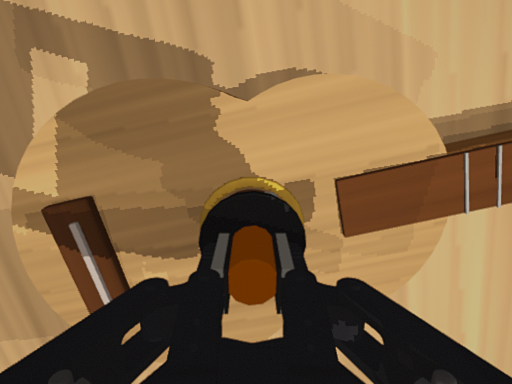

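The plug is aligned within about 0.5 mm with no contact force. Pressing in.

servo_tool(
  motion="0 0 0.2 0 0 0; 0 0 0.2 0 0 0; 0 0 0.2 0 0 0; 0 0 0.1 0 0 0; 0 0 0.1 0 0 0",
)

```text
clock: 13.62
position: [515.8, -175.6, 83.1]
tool_rot: [0.002, 0.765, 0.644, 0.0]
ft_force: [-2.0, 0.3, 8.9]
finger_gap: 20.7
```

servo_tool(
  motion="0 0 0.1 0 0 0; 0 0 0.1 0 0 0; 0 0 0.1 0 0 0; 0 0 0 0 0 0; 0 0 0 0 0 0",
)

```text
clock: 14.03
position: [514.6, -175.1, 78.4]
tool_rot: [0.0, 0.765, 0.644, -0.0]
ft_force: [2.1, -0.3, -9.5]
finger_gap: 20.5
```

servo_tool(
  motion="0 0 0.1 0 0 0; 0 0 0.1 0 0 0; 0 0 0.1 0 0 0; 0 0 0.1 0 0 0; 0 0 0 0 0 0",
)

```text
clock: 14.45
position: [514.9, -175.3, 75.2]
tool_rot: [0.001, 0.765, 0.644, -0.0]
ft_force: [-1.0, -1.1, -1.2]
finger_gap: 20.8
```

servo_tool(
  motion="0 0 0.1 0 0 0; 0 0 0.1 0 0 0; 0 0 0.1 0 0 0; 0 0 0 0 0 0; 0 0 0 0 0 0",
)

```text
clock: 14.87
position: [515.3, -175.5, 73.9]
tool_rot: [0.001, 0.765, 0.644, 0.0]
ft_force: [-4.6, 1.2, 16.7]
finger_gap: 20.4
```

servo_tool(
  motion="0 0.03 0.06 0 0 0; 0 0 0 0 0 0; 0 0 0 0 0 0; 0 0 0 0 0 0; 0 0 0 0 0 0",
)

```text
clock: 15.28
position: [515.4, -175.4, 73.9]
tool_rot: [0.001, 0.765, 0.644, 0.0]
ft_force: [-6.9, 2.6, 24.0]
finger_gap: 20.7
```

```bash
python3 - <<'E'
from h import *
p,r=pose(); s=bot.sense(); print(p,r.as_matrix()[:,2].round(4),s['ft_force'],s['wrist_torque'])
im=bot.read_camera('wrist'); cv2.imwrite('pics/w9.png',cv2.resize(im[140:320,160:350],None,fx=3.3,fy=3.3,interpolation=2))
s=bot.read_camera('side'); cv2.imwrite('pics/s9.png',s); cv2.imwrite('pics/s9c.png',cv2.resize(s[120:300,170:400],None,fx=3.3,fy=3.3,interpolation=2))
print(bot.sense()['ft_force'],pose()[0])
E
```

```text
[ 515.35429823 -175.43820251   73.89601896] [ 0.0013 -0.0015 -1.    ] [-6.94744131  2.60038056 23.98989472] [ 0.41632857  1.41296209 -0.01579463]
[-8.31621348  2.08964001 24.35972905] [ 515.36796334 -175.48514557   73.91491065]
```

View pics/w9.png

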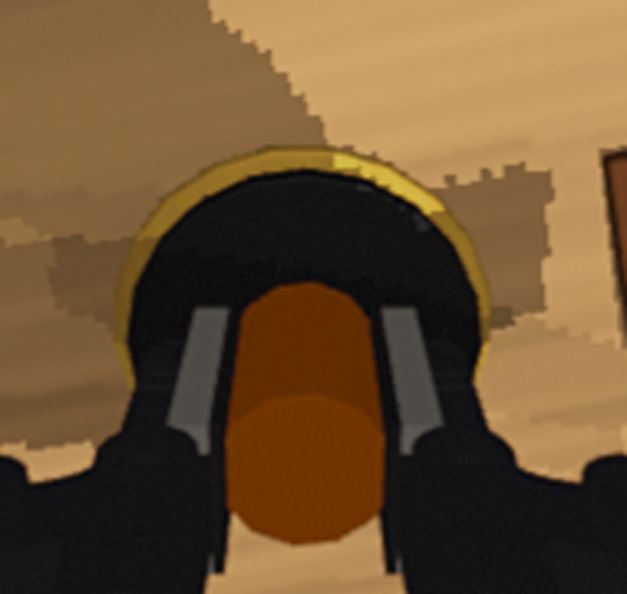

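View pics/s9c.png

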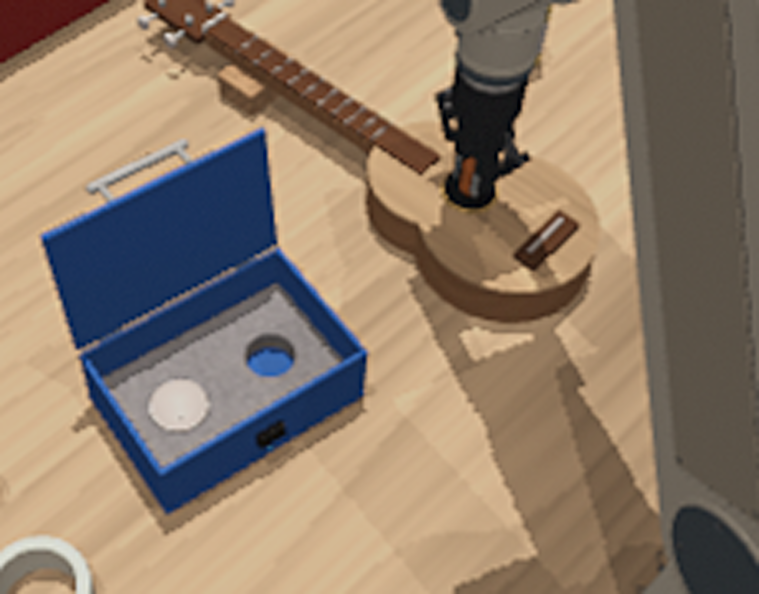

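Seated: the TCP z is 73.9 mm, the same knob-to-TCP offset as when it lay on the foam, and a concentric yellow rim shows in the wrist view. Side loads are about 7 N, so I'll relieve those.

servo_tool(
  motion="0.02 -0.06 0 0 0 0; 0 -0.03 0 0 0 0; 0 0 0 0 0 0; 0 0 0 0 0 0; 0 0 0 0 0 0",
)

```text
clock: 15.8
position: [515.3, -175.4, 73.9]
tool_rot: [0.002, 0.765, 0.644, 0.0]
ft_force: [-5.2, 0.3, 20.9]
finger_gap: 20.7
```

servo_tool(
  motion="0 -0.03 0 0.02 0 0; 0 -0.02 0.03 0.02 0 0; 0 0 0 0 0 0; 0 0 0 0 0 0; 0 0 0 0 0 0",
)

```text
clock: 16.22
position: [515.3, -175.5, 73.9]
tool_rot: [0.001, 0.765, 0.644, -0.001]
ft_force: [-4.7, 1.1, 22.8]
finger_gap: 20.7
```

```bash
python3 - <<'E'
from h import *
p,r=pose(); s=bot.sense(); print(p,r.as_matrix()[:,2].round(4),s['ft_force'],s['wrist_torque'])
E
```

```text
[ 515.29213752 -175.48024986   73.90687489] [-1.0e-04 -1.7e-03 -1.0e+00] [-4.70162755  1.05367133 22.83778529] [0.30442662 0.74784594 0.02080344]
```

servo_tool(
  motion="0 -0.04 0 0.02 0 0; 0 -0.03 0.02 0.02 0 0; 0 0 0 0 0 0; 0 0 0 0 0 0; 0 0 0 0 0 0",
)

```text
clock: 16.63
position: [515.3, -175.5, 73.9]
tool_rot: [-0.0, 0.765, 0.644, -0.001]
ft_force: [-2.4, 2.2, 21.8]
finger_gap: 20.7
```

```bash
python3 - <<'E'
from h import *
p,r=pose(); s=bot.sense(); print(p,r.as_matrix()[:,2].round(4),s['ft_force'],s['wrist_torque'])
im=bot.read_camera('wrist'); cv2.imwrite('pics/w10.png',cv2.resize(im[140:320,160:350],None,fx=3.3,fy=3.3,interpolation=2))
s=bot.read_camera('side'); cv2.imwrite('pics/s10.png',cv2.resize(s[150:200,290:345],None,fx=10,fy=10,interpolation=2))
print(bot.sense()['ft_force'],bot.sense()['clock'])
E
```

```text
[ 515.29382522 -175.47708503   73.9252312 ] [-0.0028 -0.0013 -1.    ] [-2.44259907  2.19457305 21.84137998] [0.30144094 0.43223303 0.02006868]
[-3.85945221  1.12246514 21.97287366] 16.7333
```

View pics/w10.png

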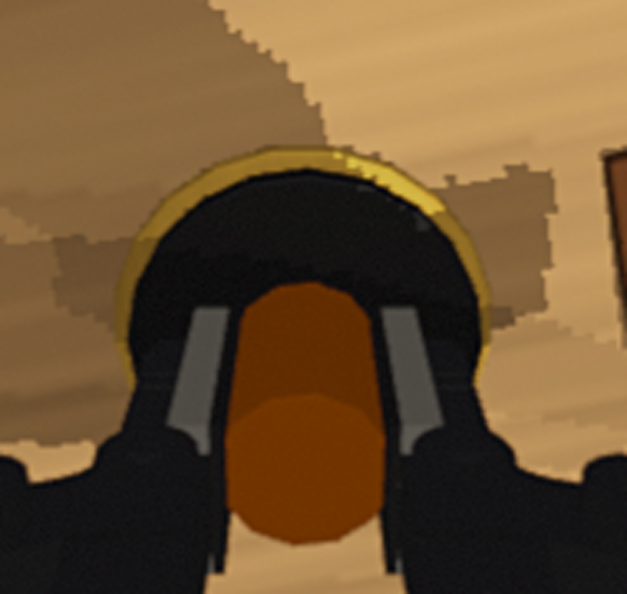

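View pics/s10.png

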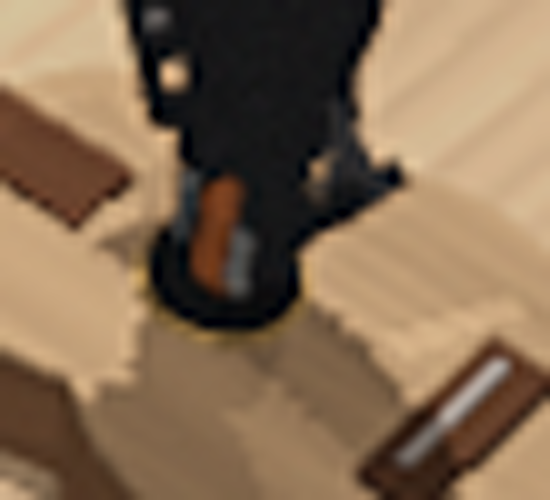

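The flange sits concentric on the ring, with a thin yellow rim around it in both views. The push is a steady 22 N with small side loads and the grip still closed, so I'm handing in.

```bash
python3 -c "
from workcell import bot
print(bot.finish_job()); print(bot.sense()['ft_force'],bot.sense()['position'])"
```

```text
the job is handed in; nothing more can be done
None
the job is handed in; nothing more can be done
```

The lid is open on its stop, the plug is snapped into the sound hole, and I handed the job in at about 16.7 s with the fingers still pushing down.

- **Lid:** I swung it by its bar to about 1.7 rad and let go. It was still open in the last side view that showed the case.
- **Plug:** I lifted it out by the orange knob and lined it up with the hole to about 0.5 mm in the wrist view. The force rose to about 9 N in the readings, then dropped and reversed as it snapped in.
- **Last checks:** The tool height of 73.9 mm puts the flange at the 64 mm ring level, within about 0.1 mm. That uses the tool-to-flange offset measured when the plug stood on the foam. The push was a steady 22 N, with the 100 N grip still set.
- **Flush fit:** The pictures show an even brass margin where the gripper doesn't hide the ring, so "flush all round" rests partly on the height and force readings.
- **Tilt and side load:** The first push had about 7 N of side load and a slight tilt. I trimmed the side load to about 2–4 N and the tool tilt was about 0.2° at the end.
- **Other things:** The cap was still in its nest, and I touched nothing else on the bench.
- **Disagreement:** The top and side cameras differed by about 5 mm, so I used the wrist camera for the final positions. The gripper's opening also reads low (about 21 mm on the 24 mm knob), and I took that as soft pads.

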